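Load a specimen mount into the sample changer and index it to the camera

ROBOT

A 6-joint arm with a two-finger parallel gripper is mounted at the origin on the work surface. World frame = base frame: x ahead of the robot, y to its left, z up, the work surface at z = 0. Lengths are in m, angles in rad, forces in N, time in s.
With the tool pointing down it reaches from about 0.4 to 0.925 m from the base axis. Payload 12.5 kg.
Tool frame: the origin (TCP) lies on the centre line of the jaws, within the pads' length; the fingertips stand 11 mm ahead of it and the grasp point (between the pads) lies 8 mm behind it (arm.finger_overhang is the z of the fingertips in the tool frame, in m); z points along the fingers, y is the direction in which the jaws open and shut (so a half turn about z gives the same grasp; the last joint's range is limited). The gripper opens to 95 mm and grips with 3 to 60 N. Pads are 20 mm wide; open, the fingers measure 119 mm over their backs; the gripper's body (75 mm by 180 mm) begins 59 mm behind the grasp point.
Start: joints at [-1.314, 0.491, 1.559, -0, 1.092, -0.106], TCP at [0.222, -0.584, 0.205] pointing down, gripper open.
Joint ranges: [-3.1, 3.1], [-0.84, 2.19], [0.05, 2.79], [-1.13, 4.28], [0.06, 2.93], [-2.69, 2.69]. Speed limits (rad/s): [2.22, 2.22, 2.79, 3.14, 3.14, 3.14].

INTERFACE

Orientations are given as [roll, pitch, yaw] about the fixed x, y, z axes, in that order (R = Rz(yaw) Ry(pitch) Rx(roll)).
In Python, from rig import arm gives the robot as it stands.
- The arm moves only by the tool apply_moves, never from a script. Its argument "commands" is a list of rows, each a list of 7 numbers: the finger opening in mm, from 0 to 95.1, then the shift along the tool's x, y, z in mm, then the turn, a rotation vector about the tool's x, y, z in degrees. In form: [[jaw, dx, dy, dz, ax, ay, az], ...]. A call has 1 to 20 rows; each row is the pose to reach, as a shift and turn from the pose commanded when the call began, along the tool's axes at that moment; what a row does not reach only later rows make up. A row lasts 1/8 s, in which the tool goes at most 62.5 mm and 10.7 degrees, less where a joint would pass 70% of its speed; a pose out of reach is approached as far as the arm can. A call with a gripper value outside its range is refused whole. The fingers move at their own pace and stop on an object; the grip force is fixed at half the most. Time passes only in rows, so rows that repeat a pose let the fingers close. It gives the time, the measured TCP pose, the force and the opening at its end, in the units of the state.
- arm.observe(): the state, without advancing time (a new reading comes with each control period).
- arm.read_camera(name): name is "side" or "top" or "wrist"; returns a dict with "image" (384x512x3 uint8, blue, green, red), "camera_matrix" (3x3 intrinsics, pixels), "R" (3x3) and "t" (3): a world point X has camera coordinates R X + t; the wrist camera has in their place "T_tool_cam" (4x4, takes a point from camera to tool coordinates, whose origin is the TCP and whose axes are the flange's). Camera axes: x right, y down, z forward; pixel columns grow to the right and rows downward; lengths in m; the calibration is good to about 2 mm. A picture is of the moment at which its call begins: read the wrist's pose just before it. There is no depth.
- arm.close_job(): hands the job in, once; it reports no verdict.
The state is a dict: "clock": time; "q": joint angles; "dq": joint speeds; "effort": joint torques, N m; "ee_pos": TCP position; "orientation": TCP orientation; "force": force on the tool from outside, world axes, zero at the start; "moment": the same for the moment, N m; "finger_gap": opening from 0.0 (shut) to 1.0 (fully open).
Only numpy, scipy, OpenCV 4.12 (cv2) and the standard library are available. Lean on these libraries where they do the work, as an engineer would, in place of code of your own. Each camera call takes 0.05 s, during which the arm holds its last target.

TASK

Put the tall round specimen mount into the open pocket of the sample carousel, twisting it until its slotted foot drops over the drive key at the bottom and it is fully home. Then turn the carousel exactly one click, in the direction of the camera, so that the loaded mount stops in front of the lens; leave the other mounts and the jar alone.

Things in the scene. Friction and masses are not known exactly. Their poses are not given: they have to be found in the camera images.
- mount_mid (a point): The mount to load: a black resin cylinder, 44 mm across, 90 mm tall, about 220 g, upright on the tray. This point is its centre, 45 mm above its underside; z is up its axis. Across its underside, through the axis, runs a slot 11 mm wide and 13 mm deep along its own y axis; a bright metal strip (8 x 32 mm) on its top lies the same way.
- pocket (a point): The carousel's only open pocket: a black round cup, bore 47 mm, outside 56 mm, 35 mm deep. This point is on its axis at the rim, about 75 mm above the table; z is up, x points outward from the carousel's centre. With the mount fully home, the mount's centre is 10 mm above this point and 55 mm of it stands out of the cup; short of home it stops on the key, 11 mm higher.
- pocket_floor (a point): Centre of the cup's flat floor, 35 mm below the rim. Across it stands a straight black drive key 36 mm long, 7 mm wide, 11 mm high. This point's axes are the rotor's, not the key's: the key's direction is not reported and lies anywhere within 43 degrees either side of x. It does not turn under light twisting. The mount drops over it only with its slot in line with it within about 6 degrees.
- rotor (a joint): Turn of the carousel in rad: 0 at the start, grows anticlockwise seen from above, towards the camera. It has a click every 60 degrees (1.047 rad), at 0, 1.047, 2.094 and so on; about 0.6 N m takes it over the hump at 30 degrees, after which it snaps by itself into the next click.
- hub (a point): On the carousel's turning axis, at mid-height of its turning bar, about 143 mm above the table; x points to the open pocket, whose axis is 85 mm away. The rotor is an aluminium disc 236 mm across with six cups; the other five are shut by flat lids 75 mm above the table, and the 26 mm hub post carries the bar.
- bar_left (a point): Point on the turning bar 58 mm from the axis, 12 mm from the bar's end. The bar is straight, black, 140 mm long, 14 mm thick, 16 mm high, free underneath; it turns with the carousel. It lies along the y axis of hub, this point on the +y side. Pushing this end away from the open pocket (along -x of hub) turns the carousel towards the camera.
- bar_right (a point): The like point at the bar's other end, on the -y side of hub, 58 mm from the axis. Pushing it towards the open pocket's side (along +x of hub) turns the carousel towards the camera.
- lens (a point): Front of the lens of the white camera (97 mm tall) fixed beside the carousel, 142 mm from its axis and 70 mm above the table, 60 degrees anticlockwise from the open pocket's starting place.
- short_mount: Bystander: round black mount 44 mm across, only 50 mm tall, on the tray. Origin under its centre.
- square_mount: Bystander: square black mount 42 x 42 mm, 90 mm tall, on the tray. Origin under its centre.
- jar: Bystander: jar 56 mm across, 70 mm tall, on the table. Origin under its centre.
- tray: Fixed flat aluminium tray, 320 x 90 mm, 8 mm high, on which the three mounts stand in a row, 100 mm apart. Origin under its centre, x along its length.
Things that resemble listed ones, but are neither listed nor needed, are in the scene too. What is shaped like the part that bears mount_mid but orange is not meant.

How it is judged:
By the outcome, as a careful person would: the job done as asked, in the order asked, and still so for the second after the job is handed in, with the robot touching nothing.
It also fails if it takes over 72 s, if anything falls off the work surface, if the arm or the gripper's body presses on something with over 40 N, if the wrist force passes 120 N, or if a joint passes its speed limit or range.

## Working session

There is one attempt and no reset: what is moved stays moved. The work goes in short steps, Python scripts to look and compute and a tool call to move; the robot and the scene stay as the last step left them, time stands still between calls to the robot, and variables do not carry over. Pictures are saved under pics/ and viewed, and the job is handed in when it is done.

Besides the shell and the picture viewer there is one more tool, called after ">>>" as name(argument=value, ...) on one line, values as JSON. apply_moves: Moves the arm, as the interface text tells. Its arguments: {"type":"object","properties":{"commands":{"type":"array","items":{"type":"array","items":{"type":"number"}}}},"required":["commands"]}

```bash
mkdir -p pics; ls
python3 - <<'E'
from rig import arm
import cv2
s=arm.observe();print(s)
for n in("side","top","wrist"):
    r=arm.read_camera(n);cv2.imwrite(f"pics/{n}0.png",r["image"])
    for k in r:
        if k!="image":print(n,k,r[k])
E
```

```text
pics
{'clock': 0.0, 'q': array([-1.31362306e+00,  4.91548968e-01,  1.55948986e+00, -2.84707473e-05,
        1.09171892e+00, -1.05588819e-01]), 'dq': array([-0.00120482, -0.00029552, -0.00055395, -0.00148919,  0.00063037,
       -0.0005658 ]), 'effort': array([ 1.12016824e-03, -6.12633133e+01, -2.58177781e+01,  6.92712050e-02,
        4.82102868e-02, -1.10771666e-04]), 'ee_pos': array([ 0.2217354 , -0.58404379,  0.20465443]), 'orientation': array([-3.14043139e+00, -9.76825798e-05,  3.62775165e-01]), 'force': array([-0.33619964, -0.37508607, -0.26355532]), 'moment': array([ 0.00174455, -0.026967  ,  0.00656285]), 'finger_gap': 0.9987746540589613}
side camera_matrix [[469.19495083   0.         255.68593917]
 [  0.         469.19495083 195.37876425]
 [  0.           0.           1.        ]]
side R [[-9.82919919e-01 -1.84031833e-01  8.47287287e-04]
 [-1.35989522e-01  7.23206963e-01 -6.77110433e-01]
 [ 1.23997110e-01 -6.65660554e-01 -7.35880930e-01]]
side t [0.54546794 0.21160669 1.01702524]
top camera_matrix [[373.64838694   0.         255.49188973]
 [  0.         373.64838694 193.47918161]
 [  0.           0.           1.        ]]
top R [[ 2.56562855e-02 -9.99669356e-01  1.71281375e-03]
 [-9.97115653e-01 -2.57130956e-02 -7.14087620e-02]
 [ 7.14291928e-02  1.24210180e-04 -9.97445665e-01]]
top t [-0.10973612  0.56280786  0.97355627]
wrist camera_matrix [[310.53603454   0.         260.64619561]
 [  0.         310.53603454 190.51605145]
 [  0.           0.           1.        ]]
wrist T_tool_cam [[ 4.40360248e-04 -9.63387824e-01 -2.68111369e-01  7.66851228e-02]
 [ 9.99999903e-01  4.21679454e-04  1.27258138e-04  1.79602323e-03]
 [-9.54188501e-06 -2.68111399e-01  9.63387917e-01 -1.79784407e-01]
 [ 0.00000000e+00  0.00000000e+00  0.00000000e+00  1.00000000e+00]]
```

View pics/side0.png

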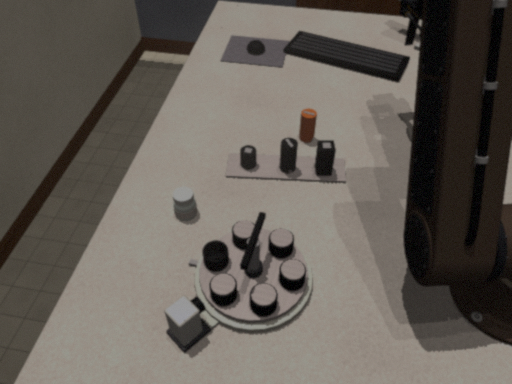

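View pics/top0.png

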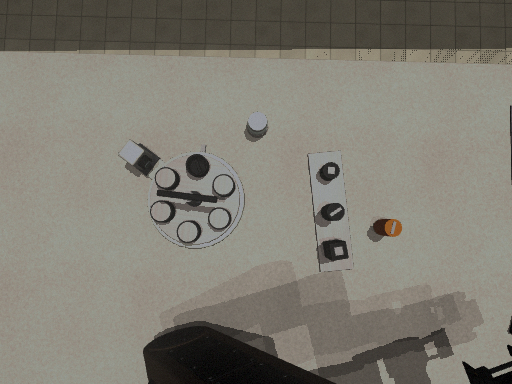

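View pics/wrist0.png

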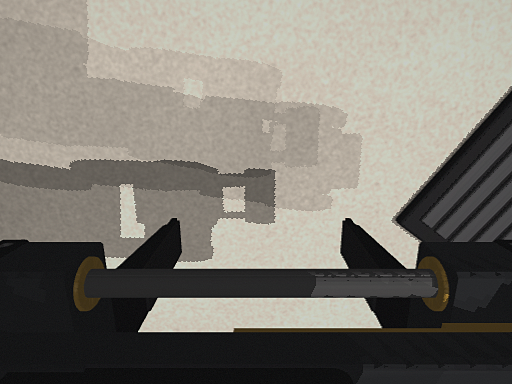

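The top view shows four mount-like things: (330,171) is a round one with a square mark that looks short in the side view, (333,212) is a round tall one with a bright strip, (336,250) is square, and (392,228) is orange. The middle one at (333,212) fits, and I'll confirm it in an enlarged crop. The open black cup is at (198,166), the bar runs (158,193)–(217,199), and the camera is at (138,157).

```bash
cat > h.py <<'E'
import numpy as np, cv2
from scipy.spatial.transform import Rotation as Ro
from rig import arm
def ray(r,uv,Twt=None):
    K=r["camera_matrix"];d=np.linalg.inv(K)@np.array([uv[0],uv[1],1.])
    if "R" in r: R,t=np.array(r["R"]),np.array(r["t"]);return -R.T@t,R.T@d
    T=Twt@np.array(r["T_tool_cam"]);return T[:3,3],T[:3,:3]@d
def onz(r,uv,z,Twt=None):
    c,d=ray(r,uv,Twt);return c+d*(z-c[2])/d[2]
def proj(r,X,Twt=None):
    if "R" in r: p=np.array(r["R"])@X+np.array(r["t"])
    else:
        T=np.linalg.inv(Twt@np.array(r["T_tool_cam"]));p=T[:3,:3]@X+T[:3,3]
    p=np.array(r["camera_matrix"])@p;return p[:2]/p[2]
def tool():
    s=arm.observe();T=np.eye(4);T[:3,:3]=Ro.from_euler('xyz',s["orientation"]).as_matrix();T[:3,3]=s["ee_pos"];return T
def crop(im,x0,y0,x1,y1,k,name):
    cv2.imwrite("pics/"+name,cv2.resize(im[y0:y1,x0:x1],None,fx=k,fy=k,interpolation=cv2.INTER_CUBIC))
def totool(p):  # world target -> tool shift in mm
    T=tool();return np.round(1000*T[:3,:3].T@(np.array(p)-T[:3,3]),1)
E
python3 - <<'E'
from h import *
im=cv2.imread("pics/top0.png");side=cv2.imread("pics/side0.png")
a=cv2.resize(im[140:280,300:420],None,fx=3.3,fy=3.3,interpolation=cv2.INTER_CUBIC)
b=cv2.resize(side[100:190,220:350],None,fx=3,fy=3,interpolation=cv2.INTER_CUBIC)
o=np.zeros((max(a.shape[0],b.shape[0]),a.shape[1]+b.shape[1],3),np.uint8);o[:a.shape[0],:a.shape[1]]=a;o[:b.shape[0],a.shape[1]:]=b
cv2.imwrite("pics/c1.png",o)
crop(im,110,130,260,260,5,"c2.png")
E
```

```text
(no output)
```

View pics/c1.png

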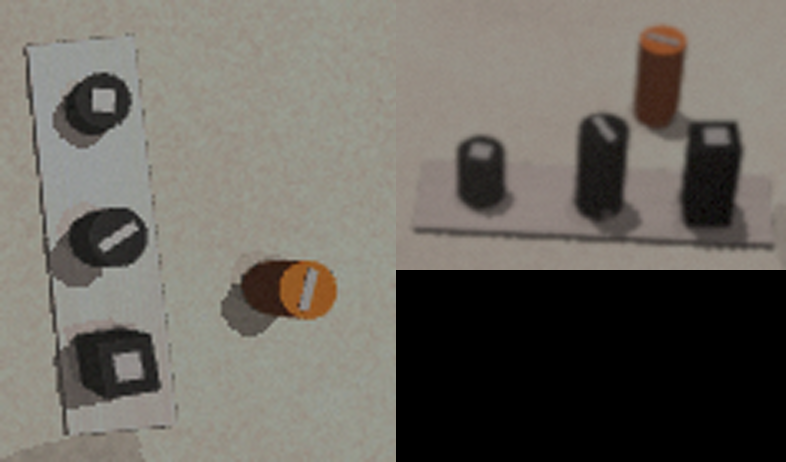

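View pics/c2.png

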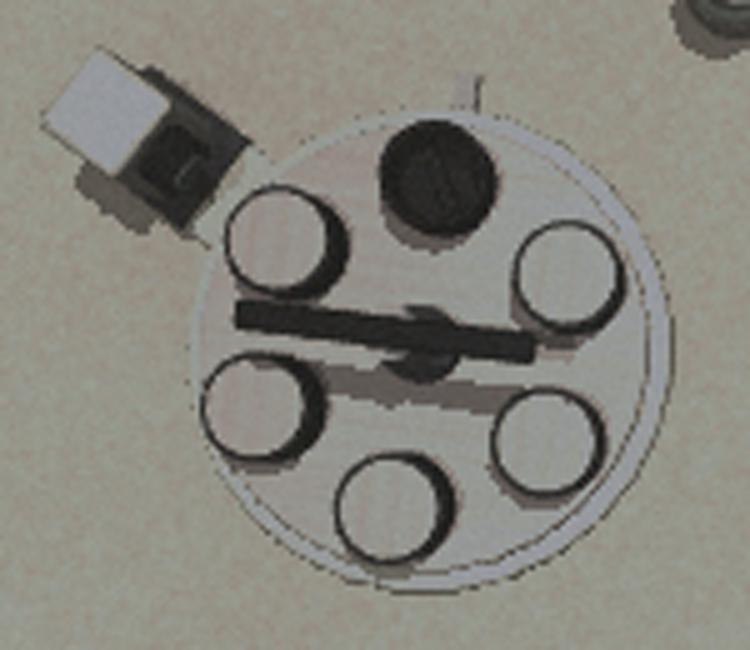

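The crop confirms it: of the three on the tray, the middle one, top (336,212), is round, tall and carries a long bright strip. The other three are the short one, the square one and the orange one. Rough positions next.

Run:
```python
from h import *
r=arm.read_camera("top")
c2=lambda u,v:(110+u/5-.4,130+v/5-.4)
c1=lambda u,v:(300+u/3.3-.35,140+v/3.3-.35)
m=onz(r,c1(119,237),.098);print("mount",m)
a=onz(r,c1(101,249),.098);b=onz(r,c1(137,224),.098);print("strip yaw",np.degrees(np.arctan2(*(b-a)[[1,0]])))
P=onz(r,c2(438,178),.075);print("pocket",P)
B=[onz(r,c2(*q),.151) for q in((236,314),(534,349))];H=sum(B)/2;print("bar ends",B,"hub",H,np.linalg.norm(B[0]-B[1]))
for q in((276,242),(570,276),(255,408),(548,441),(391,509)):print("lid",onz(r,c2(*q),.075))
print("pocket dist",np.linalg.norm((P-H)[:2]),np.degrees(np.arctan2(*(P-H)[[1,0]])))
k=[onz(r,c2(*q),.051) for q in((430,158),(452,202))];print("key?",np.degrees(np.arctan2(*(k[0]-k[1])[[1,0]])))
print("jar",onz(r,(257,123),.07), "lens",onz(r,c2(230,190),.07))
print(np.degrees(arm.observe()['orientation']))
```

```text
mount [ 0.52087385 -0.29230837  0.098     ]
strip yaw -54.066670784964536
pocket [0.62930782 0.05378081 0.075     ]
bar ends [array([0.55270216, 0.13254257, 0.151     ]), array([ 0.54007245, -0.00548917,  0.151     ])] hub [0.54638731 0.0635267  0.151     ] 0.13860834030036773
lid [0.59471111 0.13415346 0.075     ]
lid [ 0.58134116 -0.01444275  0.075     ]
lid [0.51094252 0.14106727 0.075     ]
lid [ 0.49822952 -0.00607641  0.075     ]
lid [0.4623931  0.07108567 0.075     ]
pocket dist 0.08349128469800197 -6.703388887476508
key? 28.35587497985346
jar [ 0.7428534  -0.09445034  0.07      ] lens [0.62115854 0.15984652 0.07      ]
[-1.79964802e+02 -3.94262724e-03  2.07884085e+01]
```

>>> apply_moves(commands=[[95,610,-453,0,0,0,0],[95,610,-453,0,0,0,0],[95,610,-453,0,0,0,0],[95,610,-453,0,0,0,0],[95,610,-453,0,0,0,0],[95,610,-453,0,0,0,0],[95,610,-453,0,0,0,0],[95,610,-453,0,0,0,0],[95,610,-453,0,0,0,0],[95,610,-453,0,0,0,0],[95,610,-453,0,0,0,0],[95,610,-453,0,0,0,0],[95,610,-453,0,0,0,0],[95,610,-453,0,0,0,0],[95,610,-453,0,0,0,0],[95,610,-453,0,0,0,0],[95,610,-453,0,0,0,0]])

```text
clock: 2.33
ee_pos: [0.6312, 0.0548, 0.2055]
orientation: [3.141, -0.0, 0.362]
force: [-0.4, 0.2, 0.8]
finger_gap: 1.0
```

Run:
```python
from h import *
T=tool();s=arm.observe();print(s['clock'],T[:3,3],np.degrees(s['orientation']),s['q'])
r=arm.read_camera("wrist");cv2.imwrite("pics/w1.png",r["image"]);np.save("w1T.npy",T)
```

```text
2.325 [0.63120342 0.05484376 0.20547413] [ 1.79987600e+02 -1.22507629e-02  2.07227838e+01] [-1.74759623e-02  5.02959572e-01  1.53647569e+00 -1.36658510e-04
  1.10187866e+00  1.19170132e+00]
```

View pics/w1.png

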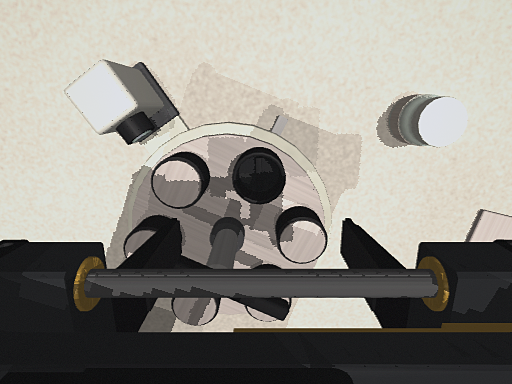

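The wrist view shows the open cup at (259,175) with lids around it and the camera at (120,100). I'll enlarge the cup with brightening to see the key.

Run:
```python
from h import *
im=cv2.imread("pics/w1.png")[140:212,222:296]
g=np.clip((im.astype(float)/255)**.5*255*1.3,0,255).astype(np.uint8)
cv2.imwrite("pics/w1c.png",cv2.resize(g,None,fx=8,fy=8,interpolation=cv2.INTER_CUBIC))
```

```text
(no output)
```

View pics/w1c.png

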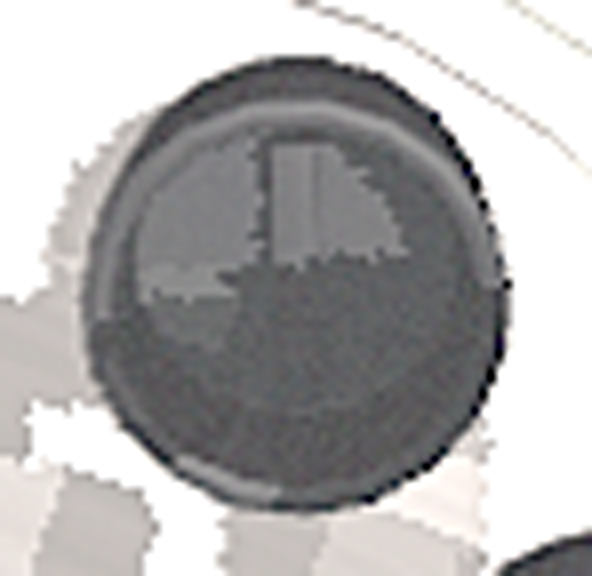

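Run:
```python
from h import *
im=cv2.imread("pics/w1.png")
g=im[140:212,222:296].max(2).astype(float)
print(np.percentile(g,[1,10,50,90]))
g2=np.clip((g-8)*255/45,0,255).astype(np.uint8)
cv2.imwrite("pics/w1d.png",cv2.resize(g2[5:60,10:64],None,fx=11,fy=11,interpolation=cv2.INTER_NEAREST))
print(g[15:34,24:46].astype(int))
```

```text
[  9.  20.  90. 206.]
[[28 39 46 51 50 42 36 32 31 32 31 32 30 30 33 32 33 32 35 43 48 59]
 [47 47 44 41 35 31 32 22 32 34 22 21 23 18 16 17 20 28 28 29 30 32]
 [38 36 33 31 25 35 36 42 28 18 18 16 18 16 18 17 20 21 21 20 23 28]
 [31 29 35 26 40 42 42 45 24 21 36 39 40 42 45 40 43 44 23 21 18 23]
 [35 40 42 42 41 42 42 23 21 20 42 43 44 45 47 34 39 43 43 26 23 20]
 [40 42 40 39 43 41 42 45 25 18 39 39 41 44 45 35 40 41 42 26 19 22]
 [43 41 40 42 41 40 42 44 25 19 41 41 42 43 46 32 39 41 41 43 44 46]
 [41 39 39 39 40 40 42 43 23 15 40 39 41 42 43 33 41 39 41 42 40 23]
 [40 42 41 40 40 40 41 40 25 15 39 40 40 44 45 36 39 41 41 41 42 43]
 [40 41 40 41 39 41 40 41 44 22 40 40 41 42 43 34 39 42 41 40 40 41]
 [39 42 41 40 41 40 40 42 45 21 38 38 41 41 44 36 39 40 41 42 41 42]
 [40 41 41 39 42 40 42 42 24 20 39 39 40 41 42 35 43 40 40 39 40 42]
 [40 40 39 41 42 41 40 43 25 19 37 40 38 42 43 36 39 42 41 41 41 39]
 [41 41 39 41 39 41 43 45 25 19 38 40 39 41 43 38 39 42 42 41 40 41]
 [39 42 41 41 39 39 41 22 17 17 37 37 39 40 43 40 40 42 39 41 41 40]
 [39 40 40 41 40 42 41 43 46 25 35 38 40 40 44 40 36 41 41 42 41 41]
 [39 39 40 39 40 40 42 44 24 18 37 41 42 43 43 40 36 43 25 42 44 43]
 [39 40 37 40 43 41 43 45 28 20 36 41 43 45 26 21 35 22 19 19 22 17]
 [45 46 47 43 43 44 24 21 23 21 24 23 18 44 25 19 22 23 24 23 23 20]]
```

View pics/w1d.png

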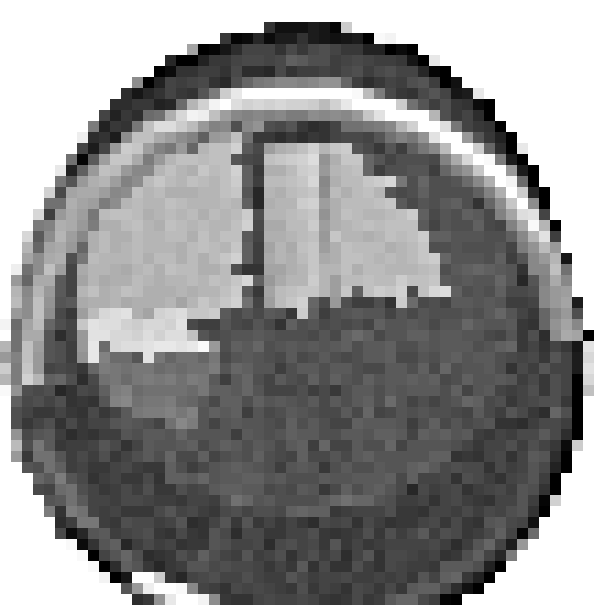

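>>> apply_moves(commands=[[95,0,0,30,0,0,-10],[95,0,0,30,0,0,-20],[95,0,0,30,0,0,-30],[95,0,0,30,0,0,-40],[95,0,0,30,0,0,-50],[95,0,0,30,0,0,-56],[95,0,0,30,0,0,-56],[95,0,0,30,0,0,-56]])

```text
clock: 3.38
ee_pos: [0.6314, 0.0556, 0.1753]
orientation: [3.141, 0.0, 1.338]
force: [-0.9, 0.2, 0.6]
finger_gap: 0.997
```

Run:
```python
from h import *
T=tool();s=arm.observe();print(s['clock'],T[:3,3],np.degrees(s['orientation']))
r=arm.read_camera("wrist");im=r["image"];cv2.imwrite("pics/w2.png",im);np.save("w2T.npy",T)
p=proj(r,np.array([.631,.056,.075]),T);print(p)
g=im.max(2).astype(float);u,v=p.astype(int)
g2=np.clip((g-8)*255/70,0,255).astype(np.uint8)
a=cv2.resize(g2[v-40:v+40,u-40:u+40],None,fx=7,fy=7,interpolation=cv2.INTER_NEAREST);cv2.imwrite("pics/w2c.png",a)
```

```text
3.375 [0.63135731 0.05555123 0.17526851] [1.79991744e+02 3.54894535e-03 7.66428590e+01]
[257.97118811 186.77172422]
```

View pics/w2.png

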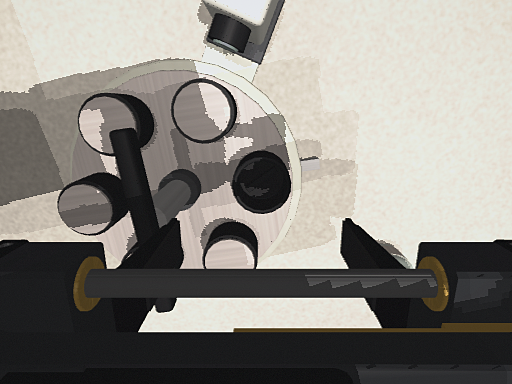

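View pics/w2c.png

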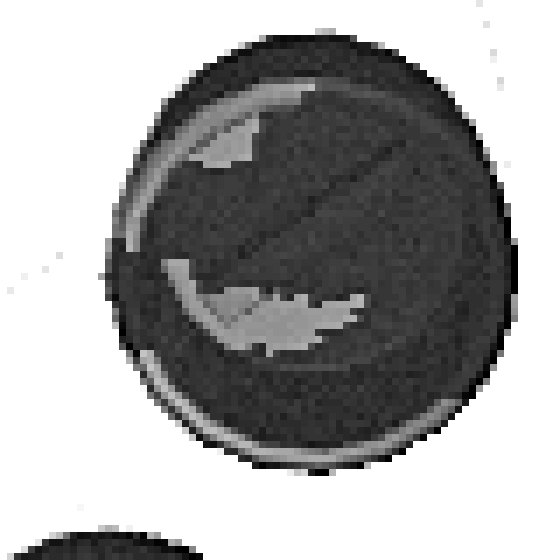

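```bash
cat >> h.py <<'E'
from scipy.optimize import least_squares
def fitc(P,R=None):
    c0=P.mean(0)
    if R: s=least_squares(lambda q:np.hypot(*(P-q[:2]).T)-R,c0,loss='soft_l1',f_scale=.0008);return s.x,R,np.abs(s.fun).mean()
    s=least_squares(lambda q:np.hypot(*(P-q[:2]).T)-q[2],[*c0,.025],loss='soft_l1',f_scale=.0008);return s.x[:2],s.x[2],np.abs(s.fun).mean()
E
python3 - <<'E'
from h import *
r=arm.read_camera("wrist")
for nm,key in(("w2",(240,255,405,140)),("w1",None)):
    im=cv2.imread(f"pics/{nm}.png");T=np.load(f"{nm}T.npy")
    u0,v0=proj(r,np.array([.631,.056,.075]),T)
    g=im.max(2); m=(g<75).astype(np.uint8);n,L,st,ce=cv2.connectedComponentsWithStats(m)
    l=L[int(v0),int(u0)];m=cv2.morphologyEx((L==l).astype(np.uint8),cv2.MORPH_CLOSE,np.ones((9,9)));print(nm,st[l])
    c=max(cv2.findContours(m,cv2.RETR_EXTERNAL,cv2.CHAIN_APPROX_NONE)[0],key=cv2.contourArea)[:,0].astype(float)
    cc=c.mean(0);low=c[c[:,1]>cc[1]]
    P=np.array([onz(r,q,.075,T)[:2] for q in low])
    print(fitc(P),fitc(P,.028))
    if key:
        px=[(257-40+key[i]/7-.5,186-40+key[i+1]/7-.5) for i in(0,2)]
        for z in(.051,.040):
            k=[onz(r,q,z,T) for q in px];d=k[1]-k[0];print("key",k,np.degrees(np.arctan2(d[1],d[0])))
    else:
        for e in ((262,155,261.9,172),(261,158,261.8,171)):
            k=[onz(r,e[:2],.051,T),onz(r,e[2:],.051,T)];d=k[0]-k[1];print("key w1",np.degrees(np.arctan2(d[1],d[0])))
E
```

```text
w2 [ 231  150   60   64 2927]
(array([0.63419273, 0.05668192]), np.float64(0.027054289620645138), np.float64(0.00024640243754269473)) (array([0.63445416, 0.05784018]), 0.028, np.float64(0.0004609049268079197))
key [array([0.62344908, 0.05643638, 0.051     ]), array([0.65026664, 0.06736854, 0.051     ])] 22.178239588407948
key [array([0.62246867, 0.05385662, 0.04      ]), array([0.65025645, 0.06518429, 0.04      ])] 22.178239588407852
w1 [ 232  147   54   58 2410]
(array([0.63257255, 0.05565369]), np.float64(0.027191154936797433), np.float64(0.0002864379763040298)) (array([0.63353934, 0.05600697]), 0.028, np.float64(0.0004375440717617933))
key w1 20.479887785768156
key w1 24.257045504526513
```

>>> apply_moves(commands=[[95,0,0,-23,0,0,10],[95,-364,-27,-23,0,0,20],[95,-364,-27,-23,0,0,30],[95,-364,-27,-23,0,0,40],[95,-364,-27,-23,0,0,50],[95,-364,-27,-23,0,0,60],[95,-364,-27,-23,0,0,70],[95,-364,-27,-23,0,0,76.6],[95,-364,-27,-23,0,0,76.6],[95,-364,-27,-23,0,0,76.6],[95,-364,-27,-23,0,0,76.6]])

```text
clock: 4.85
ee_pos: [0.5222, -0.2919, 0.1983]
orientation: [3.141, -0.0, 0.006]
force: [0.2, -0.1, -0.2]
finger_gap: 1.003
```

Run:
```python
from h import *
T=tool();s=arm.observe();print(s['clock'],T[:3,3],np.degrees(s['orientation']))
r=arm.read_camera("wrist");im=r["image"];cv2.imwrite("pics/w3.png",im);np.save("w3T.npy",T)
p=proj(r,np.array([.521,-.292,.098]),T);print(p)
u,v=p.astype(int)
g2=np.clip(im.astype(float)*1.6,0,255).astype(np.uint8)
cv2.imwrite("pics/w3c.png",cv2.resize(g2[v-40:v+40,u-40:u+40],None,fx=7,fy=7,interpolation=cv2.INTER_NEAREST))
```

```text
4.85 [ 0.52215606 -0.29189846  0.19832576] [ 1.79990242e+02 -5.26699208e-03  3.21688025e-01]
[259.33846575 190.97918798]
```

View pics/w3.png

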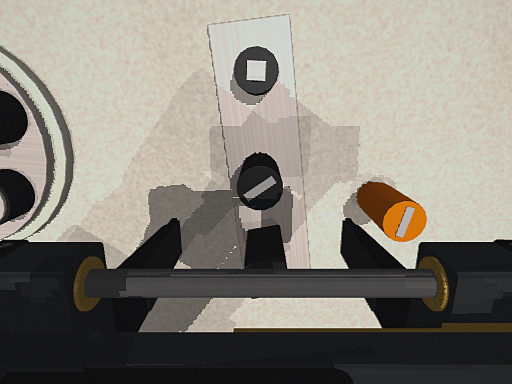

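View pics/w3c.png

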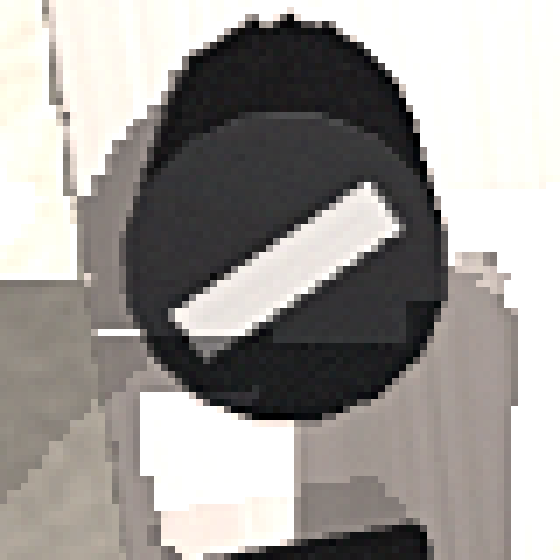

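The mount's top face is centred near (260,187), with the bright strip along about (241,198)–(275,177). I'll fit the rim circle and the strip.

Run:
```python
from h import *
r=arm.read_camera("wrist");im=cv2.imread("pics/w3.png");T=np.load("w3T.npy")
ox,oy=259-40,190-40
sub=im[oy:oy+80,ox:ox+80].max(2)
m=(sub<55).astype(np.uint8);m[70:]=0
m=cv2.morphologyEx(m,cv2.MORPH_OPEN,np.ones((3,3)))
n,L,st,_=cv2.connectedComponentsWithStats(m);l=1+np.argmax(st[1:,4]);print(st[l])
c=max(cv2.findContours((L==l).astype(np.uint8),cv2.RETR_EXTERNAL,cv2.CHAIN_APPROX_NONE)[0],key=cv2.contourArea)[:,0].astype(float)
P=np.array([onz(r,q+[ox,oy],.098,T)[:2] for q in c if q[1]>38])
print(fitc(P),fitc(P,.0216))
s=((sub>80)).astype(np.uint8)[22:54,20:62];s[:8,:18]=0
n,L,st,_=cv2.connectedComponentsWithStats(s)
l=L[37-22,40-20];ys,xs=np.nonzero(L==l);print("strip px",len(xs),xs.min()+20,xs.max()+20,ys.min()+22,ys.max()+22)
Q=np.array([onz(r,(x+20+ox,y+22+oy),.098,T)[:2] for x,y in zip(xs,ys)]);Q=Q.astype(np.float32)
rc=cv2.minAreaRect(Q*1000);print(rc,Q.mean(0))
w,V=np.linalg.eigh(np.cov(Q.T));print("yaw",np.degrees(np.arctan2(V[1,1],V[0,1])))
```

```text
[  18    3   46   57 1745]
(array([ 0.52435967, -0.29202934]), np.float64(0.02125353599385252), np.float64(0.00022491686265408063)) (array([ 0.52479545, -0.29202637]), 0.0216, np.float64(0.00025494059971147725))
strip px 287 24 56 26 47
((523.4960327148438, -291.8574523925781), (8.265022277832031, 32.38897705078125), 34.82950210571289) [ 0.5242154  -0.29256353]
yaw 123.20739791710076
```

>>> apply_moves(commands=[[95,2,0,40,0,0,0],[95,2,0,80,0,0,0],[95,2,0,110,0,0,0],[95,2,0,122,0,0,0],[95,2,0,122,0,0,0],[95,2,0,122,0,0,0],[42,2,0,122,0,0,0],[42,2,0,122,0,0,0],[42,2,0,122,0,0,0],[42,2,0,122,0,0,0],[42,2,0,122,0,0,0],[42,2,0,122,0,0,0],[42,2,0,122,0,0,0],[42,2,0,122,0,0,0]])

```text
clock: 6.7
ee_pos: [0.5239, -0.2924, 0.0762]
orientation: [-3.141, 0.0, 0.003]
force: [0.2, 1.6, -0.2]
finger_gap: 0.455
```

>>> apply_moves(commands=[[30,0,0,0,0,0,0],[30,0,0,-30,0,0,0],[30,0,0,-80,0,0,0],[30,0,0,-137,0,0,0],[30,0,0,-137,0,0,0],[30,40,-120,-137,0,0,-10],[30,60,-180,-137,0,0,-20],[30,80,-240,-137,0,0,-30],[30,90,-290,-137,0,0,-40],[30,100,-330,-137,0,0,-50],[30,111,-349,-137,0,0,-60],[30,111,-349,-137,0,0,-70],[30,111,-349,-137,0,0,-78.2],[30,111,-349,-137,0,0,-78.2],[30,111,-349,-137,0,0,-78.2],[30,111,-349,-137,0,0,-78.2]])

```text
clock: 8.7
ee_pos: [0.6337, 0.0566, 0.2129]
orientation: [-3.141, 0.0, 1.366]
force: [0.3, 0.1, -2.0]
finger_gap: 0.456
```

Run:
```python
from h import *
T=tool();s=arm.observe();print(s['clock'],T[:3,3],np.degrees(s['orientation']),s['force'],s['finger_gap'],np.degrees(s['q']))
r=arm.read_camera("wrist");im=r["image"];cv2.imwrite("pics/w4.png",im);np.save("w4T.npy",T)
t=arm.read_camera("top");crop(t["image"],110,100,260,260,4,"t4.png")
s=arm.read_camera("side");crop(s["image"],150,180,340,350,4,"s4.png")
```

```text
8.7 [0.63366347 0.0566282  0.21292752] [-1.79983092e+02  8.94520387e-03  7.82645351e+01] [ 0.26921665  0.06062439 -1.95733841] 0.45562105186154395 [-8.36450264e-01  2.86585721e+01  8.70983375e+01 -6.20218905e-03
  6.42613852e+01  1.09017103e+01]
```

View pics/w4.png

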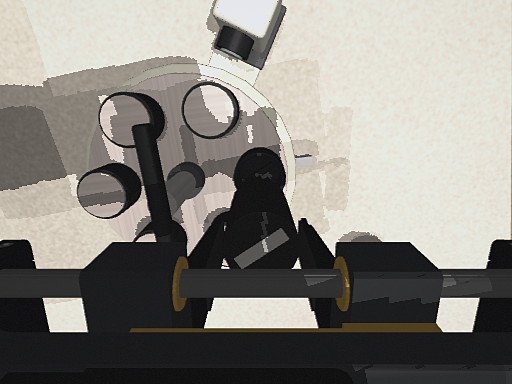

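View pics/s4.png

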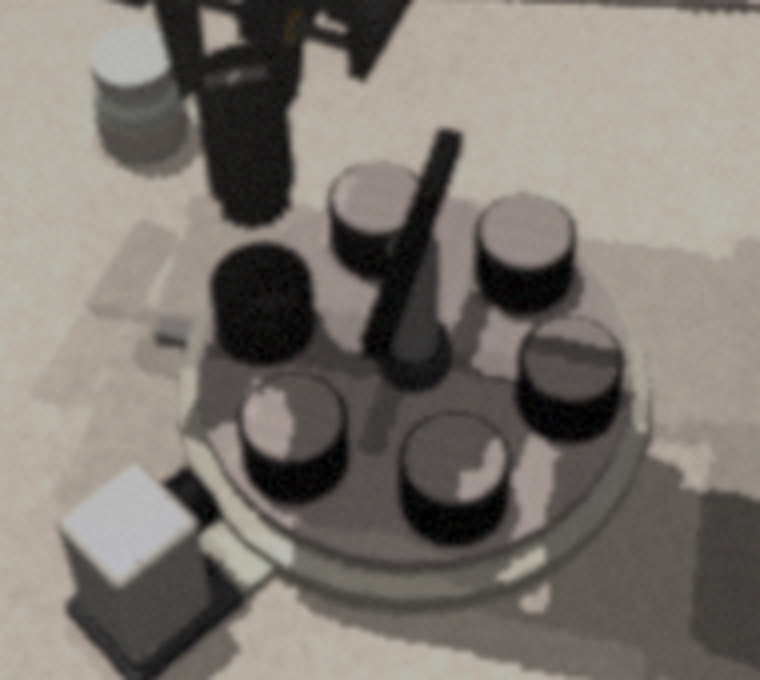

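View pics/t4.png

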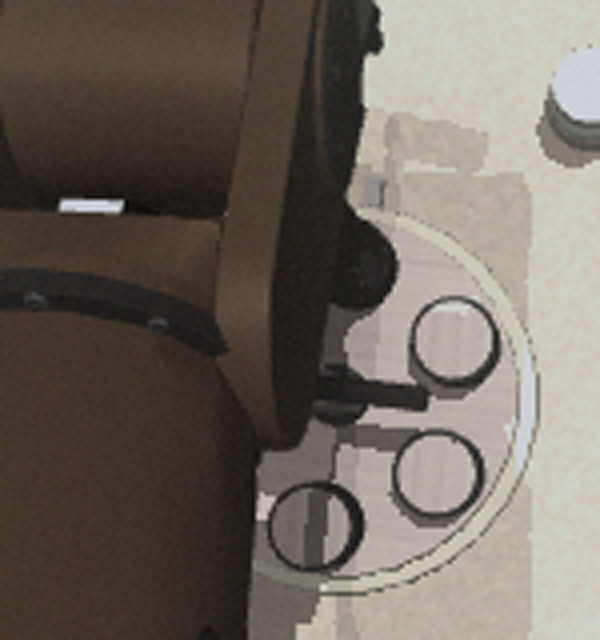

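Run:
```python
from h import *
s=arm.read_camera("side");im=s["image"];g=im.max(2)
print(proj(s,np.array([.6337,.0566,.145])),proj(s,np.array([.6337,.0566,.075])))
def edges(X,rad):
    # horizontal silhouette row through X, subpixel edges by half level
    u,v=proj(s,np.array(X));v=int(round(v));row=g[v].astype(float)
    bg=170
    lo=next(i for i in range(int(u),int(u)-40,-1) if row[i]>70);hi=next(i for i in range(int(u),int(u)+40) if row[i]>70)
    f=lambda a,b:a+(70-row[a])/(row[b]-row[a])*(b-a)
    l,h=f(lo+1,lo),f(hi-1,hi);return round(u,2),v,round(l,2),round(h,2),round((l+h)/2-u,2),round(h-l,2)
for z in(.15,.16,.17,.18,.19):print("mount",z,edges((.6337,.0566,z),22))
for z in(.075,.07,.065,.06,.055):print("cup",z,edges((.6337,.0566,z),28))
```

```text
[212.42666362 229.010146  ] [214.62119145 249.46058643]
mount 0.15 (np.float64(212.26), 227, np.float64(202.75), np.float64(221.63), np.float64(-0.07), np.float64(18.88))
mount 0.16 (np.float64(211.93), 224, np.float64(202.06), np.float64(222.38), np.float64(0.3), np.float64(20.32))
mount 0.17 (np.float64(211.58), 221, np.float64(201.71), np.float64(222.31), np.float64(0.43), np.float64(20.59))
mount 0.18 (np.float64(211.24), 218, np.float64(201.09), np.float64(221.77), np.float64(0.19), np.float64(20.69))
mount 0.19 (np.float64(210.89), 215, np.float64(200.03), np.float64(221.62), np.float64(-0.06), np.float64(21.58))
cup 0.075 (np.float64(214.62), 249, np.float64(202.82), np.float64(227.09), np.float64(0.33), np.float64(24.26))
cup 0.07 (np.float64(214.77), 251, np.float64(202.54), np.float64(227.31), np.float64(0.16), np.float64(24.78))
cup 0.065 (np.float64(214.92), 252, np.float64(202.59), np.float64(227.44), np.float64(0.1), np.float64(24.85))
cup 0.06 (np.float64(215.06), 254, np.float64(202.8), np.float64(227.65), np.float64(0.17), np.float64(24.85))
cup 0.055 (np.float64(215.21), 255, np.float64(202.9), np.float64(227.64), np.float64(0.06), np.float64(24.74))
```

>>> apply_moves(commands=[[30,0,0,40,0,0,0],[30,0,0,62,0,0,0],[30,0,0,66,0,0,0],[30,0,0,69,0,0,0],[30,0,0,71,0,0,0],[30,0,0,72,0,0,0],[30,0,0,73,0,0,0],[30,0,0,73,0,0,0]])

```text
clock: 9.9
ee_pos: [0.6338, 0.0569, 0.1403]
orientation: [3.141, 0.0, 1.368]
force: [-0.1, 0.2, -2.3]
finger_gap: 0.455
```

>>> apply_moves(commands=[[30,0,0,1,0,0,0],[30,0,0,2,0,0,0],[30,0,0,3,0,0,0],[30,0,0,4,0,0,0],[30,0,0,5,0,0,0],[30,0,0,6,0,0,0],[30,0,0,6,0,0,0]])

```text
clock: 10.78
ee_pos: [0.6337, 0.0568, 0.1341]
orientation: [-3.141, 0.0, 1.368]
force: [-0.0, 0.1, -2.2]
finger_gap: 0.455
```

In the bore about 9 mm with no contact force. I'll continue down to just above the key (contact expected at TCP z ≈ 0.119).

>>> apply_moves(commands=[[30,0,0,2,0,0,0],[30,0,0,4,0,0,0],[30,0,0,6,0,0,0],[30,0,0,8,0,0,0],[30,0,0,10,0,0,0],[30,0,0,12,0,0,0],[30,0,0,13,0,0,0],[30,0,0,13,0,0,0]])

```text
clock: 11.78
ee_pos: [0.6337, 0.0568, 0.1211]
orientation: [-3.141, 0.0, 1.368]
force: [0.5, 1.0, -1.6]
finger_gap: 0.456
```

>>> apply_moves(commands=[[30,0,0.2,1,0,0,0],[30,0.5,0.2,2,0,0,0],[30,0.5,0.2,3,0,0,0],[30,0.5,0.2,4,0,0,0],[30,0.5,0.2,4,0,0,0]])

```text
clock: 12.4
ee_pos: [0.634, 0.0573, 0.1171]
orientation: [-3.141, 0.0, 1.368]
force: [-0.3, 1.0, -1.6]
finger_gap: 0.454
```

>>> apply_moves(commands=[[30,0,0,1,0,0,0],[30,0,0,2,0,0,0],[30,0,0,3,0,0,0],[30,0,0,3,0,0,0]])

```text
clock: 12.9
ee_pos: [0.634, 0.0573, 0.1141]
orientation: [-3.141, 0.0, 1.368]
force: [0.6, 0.5, -2.3]
finger_gap: 0.457
```

>>> apply_moves(commands=[[30,0,0,1,0,0,0],[30,0,0,2,0,0,0],[30,0,0,3,0,0,0],[30,0,0,4,0,0,0],[30,0,0,5,0,0,0],[30,0,0,5.5,0,0,0],[30,0,0,5.5,0,0,0]])

```text
clock: 13.78
ee_pos: [0.634, 0.0573, 0.1087]
orientation: [-3.142, 0.0, 1.368]
force: [-0.8, -0.2, -2.0]
finger_gap: 0.456
```

>>> apply_moves(commands=[[30,0,0,0.5,0,0,0],[30,0,0,1.0,0,0,0],[30,0,0,1.3,0,0,0],[30,0,0,1.3,0,0,0]])

```text
clock: 14.28
ee_pos: [0.6341, 0.0574, 0.1082]
orientation: [3.141, -0.0, 1.368]
force: [-2.7, 1.1, 5.8]
finger_gap: 0.457
```

>>> apply_moves(commands=[[60,0,0,0.8,0,0,0],[75,0,0,0.5,0,0,0],[75,0,0,0.5,0,0,0],[75,0,0,0.5,0,0,0],[75,0,0,-30,0,0,0],[75,0,0,-60,0,0,0],[75,0,0,-95,0,0,0],[75,0,0,-95,0,0,0],[75,0,0,-95,0,0,0]])

```text
clock: 15.4
ee_pos: [0.6337, 0.0573, 0.2018]
orientation: [-3.141, 0.0, 1.368]
force: [-0.7, 0.1, 0.6]
finger_gap: 0.788
```

Run:
```python
from h import *
T=tool();s=arm.observe();print(s['clock'],T[:3,3],np.degrees(s['orientation']),s['force'],s['finger_gap'])
r=arm.read_camera("wrist");im=r["image"];cv2.imwrite("pics/w5.png",im);np.save("w5T.npy",T)
sd=arm.read_camera("side");crop(sd["image"],150,180,340,330,4,"s5.png")
for X in((.6337,.0566,.130),(.6337,.0566,.141)):print(proj(sd,np.array(X)),proj(r,np.array(X),T))
```

```text
15.4 [0.63370068 0.05725472 0.2018112 ] [-1.79962055e+02  1.32990907e-02  7.83837282e+01] [-0.66771153  0.06459566  0.55592209] 0.7882408003355399
[212.91669891 233.5767035 ] [258.48422296 196.4604137 ]
[212.55844829 230.23822546] [258.38316702 200.34783428]
```

View pics/s5.png

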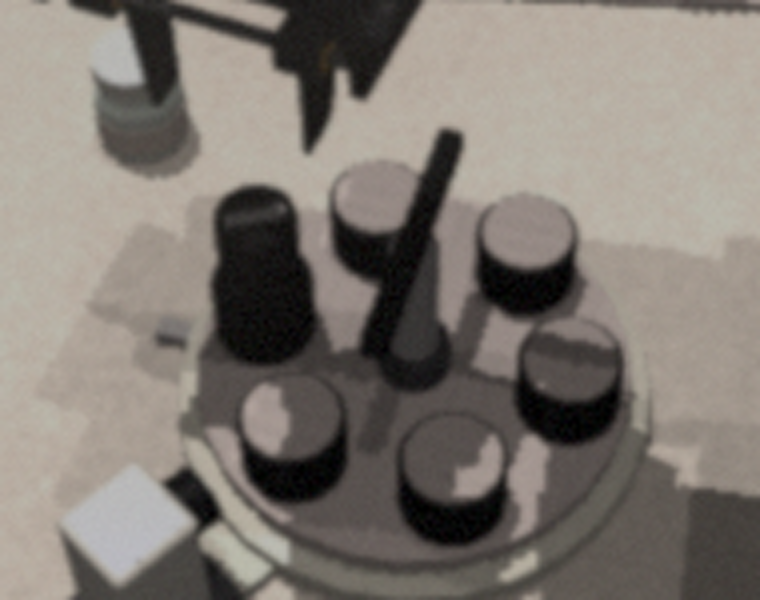

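View pics/w5.png

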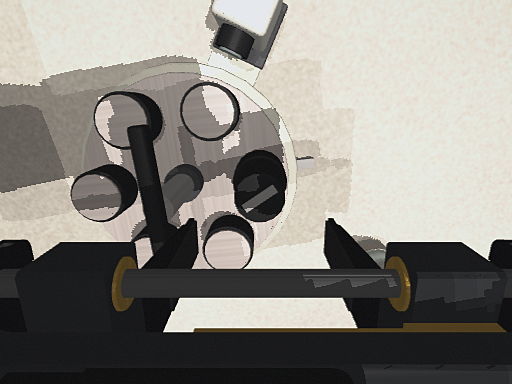

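The mount's top sits at side pixel (213.9,233.6), which matches z=0.130 (fully home predicts v 233.6, on the key 230.2). Next I close the jaws and bring them beside the bar's left end, on the pocket side.

>>> apply_moves(commands=[[0,20,-20,0,0,0,0],[0,55,-54,0,0,0,0],[0,55,-54,0,0,0,0],[0,55,-54,0,0,0,0],[0,55,-54,0,0,0,0],[0,55,-54,0,0,0,0],[0,55,-54,0,0,0,0],[0,55,-54,30,0,0,0],[0,55,-54,45,0,0,0],[0,55,-54,53,0,0,0],[0,55,-54,53,0,0,0],[0,55,-54,53,0,0,0]])

```text
clock: 17.0
ee_pos: [0.5926, 0.1221, 0.1501]
orientation: [3.141, -0.0, 1.368]
force: [-0.0, -0.1, 0.2]
finger_gap: -0.002
```

Run:
```python
from h import *
T=tool();s=arm.observe();print(s['clock'],T[:3,3],np.degrees(s['orientation']),s['force'],s['finger_gap'])
sd=arm.read_camera("side");crop(sd["image"],150,160,340,310,4,"s6.png")
r=arm.read_camera("wrist");cv2.imwrite("pics/w6.png",r["image"])
```

```text
17.0 [0.5925775  0.12207542 0.15012261] [ 1.79937810e+02 -1.29622423e-02  7.83872695e+01] [-0.03477614 -0.12530909  0.17620806] -0.00168305148187341
```

View pics/s6.png

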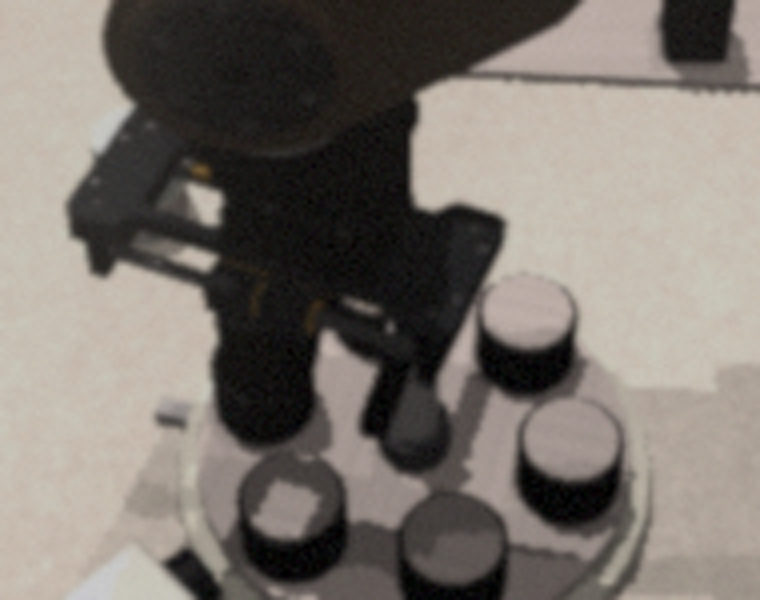

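View pics/w6.png

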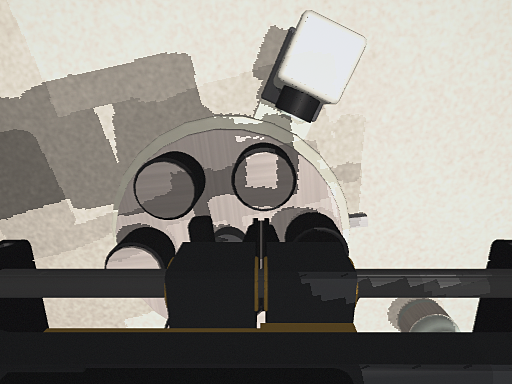

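>>> apply_moves(commands=[[0,-2,-10,0,0,0,0],[0,-3,-16,0,0,0,0],[0,-4,-20,0,0,0,0],[0,-5,-24,0,0,0,0],[0,-6,-28,0,0,0,0],[0,-6.5,-32,0,0,0,0]])

```text
clock: 17.85
ee_pos: [0.5593, 0.1221, 0.1494]
orientation: [3.142, 0.0, 1.368]
force: [0.0, -0.1, 0.4]
finger_gap: 0.007
```

Run:
```python
from h import *
s=arm.observe();print(s['clock'],s['ee_pos'],s['force'])
r=arm.read_camera("wrist");cv2.imwrite("pics/w7.png",r["image"])
```

```text
17.85 [0.55933659 0.1220806  0.14940209] [ 0.04329568 -0.11305494  0.3689937 ]
```

View pics/w7.png

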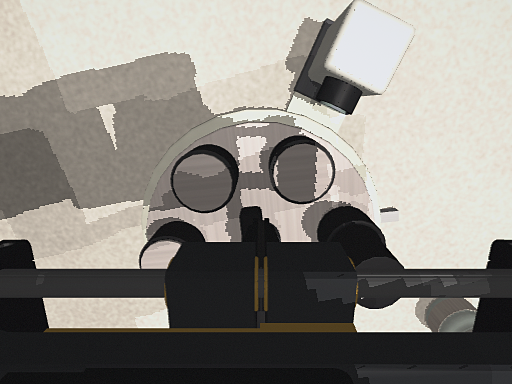

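>>> apply_moves(commands=[[0,-0.6,-3,0,0,0,0],[0,-1.2,-6,0,0,0,0],[0,-1.8,-9,0,0,0,0],[0,-2.4,-12,0,0,0,0],[0,-3,-15,0,0,0,0]])

```text
clock: 18.52
ee_pos: [0.544, 0.1222, 0.1494]
orientation: [3.142, 0.0, 1.368]
force: [-0.1, 0.1, 0.2]
finger_gap: 0.006
```

Run:
```python
from h import *
s=arm.observe();print(s['clock'],s['ee_pos'],s['force'])
r=arm.read_camera("wrist");cv2.imwrite("pics/w8.png",r["image"])
```

```text
18.525 [0.544047   0.12218793 0.14942078] [-0.11269661  0.05488589  0.2263531 ]
```

View pics/w8.png

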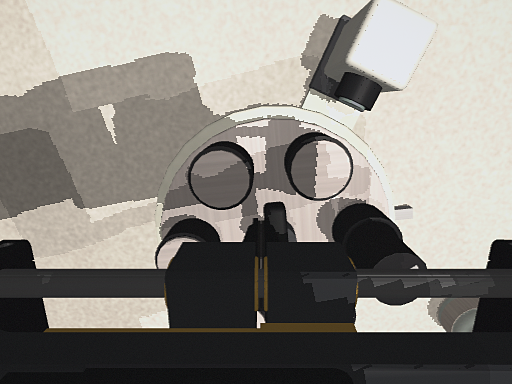

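Run:
```python
from h import *
print(arm.finger_overhang)
sd=arm.read_camera("side");crop(sd["image"],150,160,340,310,4,"s8.png")
r=arm.read_camera("wrist");T=tool()
g=np.clip(r["image"][180:260,200:340].astype(float)*2.5,0,255).astype(np.uint8)
cv2.imwrite("pics/w8c.png",cv2.resize(g,None,fx=5.5,fy=5.5,interpolation=cv2.INTER_CUBIC))
H=np.array([.548,.064,0]);yv=np.array([.0906,.9959,0]);xv=np.array([.9959,-.0906,0])
for z in(.135,.151):
    for a in(-.007,.007):
        for l in (.07,.03):print(z,a,l,proj(r,H+yv*l+xv*a+[0,0,z],T),proj(sd,H+yv*l+xv*a+[0,0,z]))
print("tip",proj(r,T[:3,3]+[0,0,-.011],T),proj(sd,T[:3,3]+[0,0,-.011]))
```

```text
0.011
0.135 -0.007 0.07 [258.63045813 202.27579898] [246.69948141 270.20967512]
0.135 -0.007 0.03 [265.17090055 257.14424597] [252.49576873 253.68729583]
0.135 0.007 0.07 [279.86978673 200.00967753] [239.69220807 268.52660755]
0.135 0.007 0.03 [285.36523047 255.09773749] [245.66989282 252.09764532]
0.151 -0.007 0.07 [258.46737736 210.30995598] [246.58702964 265.45806927]
0.151 -0.007 0.03 [265.52304168 268.99713744] [252.46149801 248.85806438]
0.151 0.007 0.07 [281.44802293 207.87580759] [239.48705949 263.7664441 ]
0.151 0.007 0.03 [287.28522746 266.8166684 ] [245.54769097 247.26152412]
tip [257.57836553 222.09590702] [249.5483537  264.21099628]
```

View pics/s8.png

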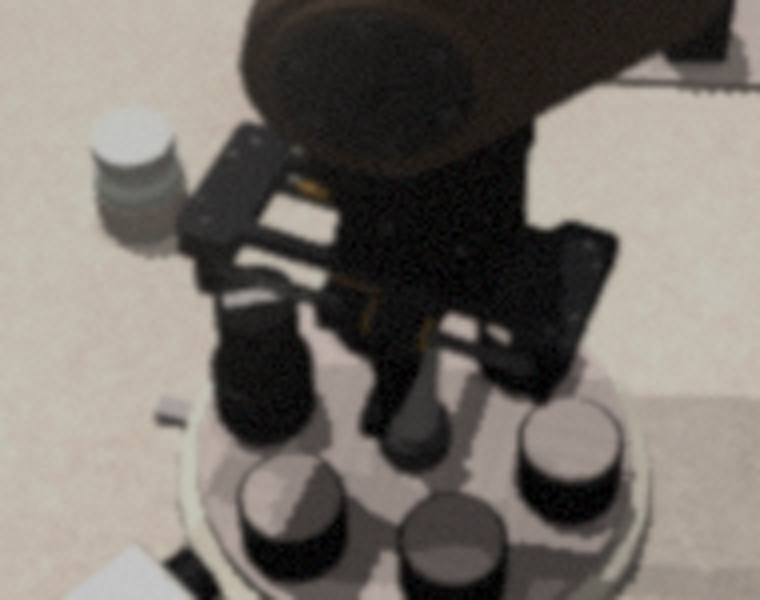

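View pics/w8c.png

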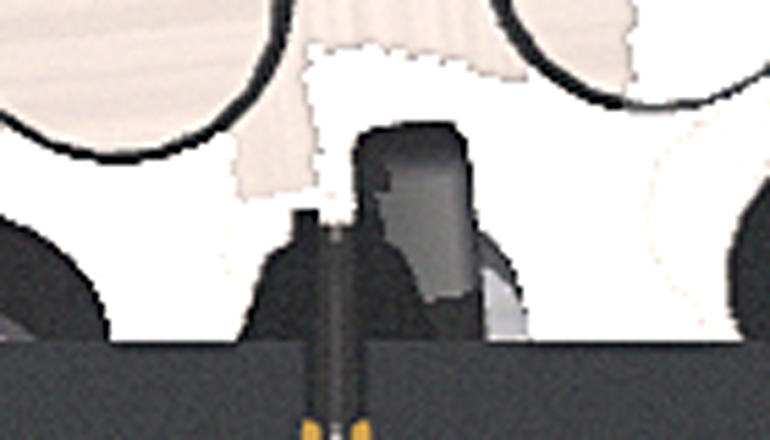

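The force stayed at zero and the bar end moved only with the view, (251,222) to (275,218), so the fingertips passed over the bar. In the pictures the tips reach less far down than I assumed. I'll go back, lower by 22 mm and push again.

>>> apply_moves(commands=[[0,0,0,-20,0,0,0],[0,5,24,-20,0,0,0],[0,10,48,-20,0,0,0],[0,10,48,0,0,0,0],[0,10,48,22,0,0,0],[0,10,48,22,0,0,0],[0,10,48,22,0,0,0]])

```text
clock: 19.55
ee_pos: [0.5937, 0.1224, 0.1281]
orientation: [3.141, -0.0, 1.368]
force: [-0.2, -0.5, 0.5]
finger_gap: 0.007
```

>>> apply_moves(commands=[[0,-3,-12,0,0,0,0],[0,-4,-18,0,0,0,0],[0,-4.6,-23,0,0,0,0],[0,-5.4,-27,0,0,0,0],[0,-6,-30,0,0,0,0],[0,-6.6,-33,0,0,0,0],[0,-6.6,-33,0,0,0,0]])

```text
clock: 20.42
ee_pos: [0.5613, 0.1232, 0.1281]
orientation: [3.137, -0.002, 1.368]
force: [8.4, 5.6, -2.4]
finger_gap: 0.003
```

Run:
```python
from h import *
s=arm.observe();print(s['clock'],s['ee_pos'],s['force'],s['finger_gap'])
r=arm.read_camera("wrist");cv2.imwrite("pics/w9.png",r["image"])
```

```text
20.425 [0.56134243 0.12318979 0.12807169] [ 8.43851193  5.60358863 -2.3612099 ] 0.002750200056629062
```

View pics/w9.png

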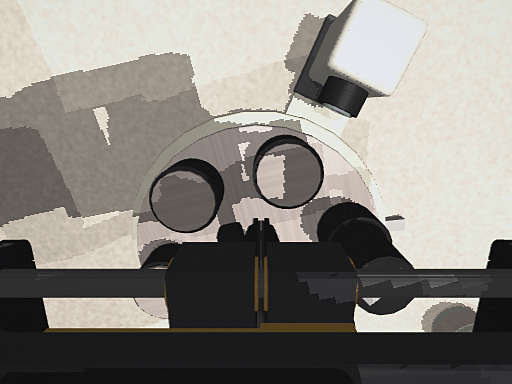

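Now contact is made (8 N reaction, bar end at (232,230) against the finger). I'll push on in small steps.

>>> apply_moves(commands=[[0,-0.6,-3,0,0,0,0],[0,-1.2,-6,0,0,0,0],[0,-1.8,-9,0,0,0,0],[0,-2.4,-12,0,0,0,0],[0,-2.4,-12,0,0,0,0]])

```text
clock: 21.1
ee_pos: [0.5492, 0.1231, 0.128]
orientation: [3.137, -0.002, 1.368]
force: [7.6, 4.6, -0.4]
finger_gap: 0.004
```

Run:
```python
from h import *
s=arm.observe();print(s['clock'],s['ee_pos'],s['force'],s['finger_gap'])
r=arm.read_camera("wrist");cv2.imwrite("pics/w10.png",r["image"])
```

```text
21.1 [0.54921281 0.12307617 0.12801875] [ 7.59707634  4.57190126 -0.37501491] 0.0041056584535516735
```

View pics/w10.png

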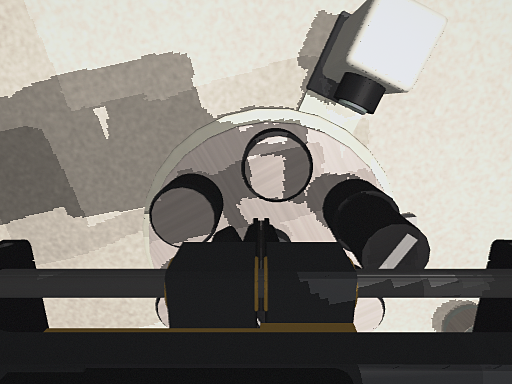

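>>> apply_moves(commands=[[0,-0.6,-3,0,0,0,0],[0,-1.2,-6,0,0,0,0],[0,-1.8,-8,0,0,0,0],[0,-1.8,-8,0,0,0,0]])

```text
clock: 21.65
ee_pos: [0.5387, 0.1224, 0.1273]
orientation: [-3.141, 0.0, 1.368]
force: [0.7, 0.3, 0.7]
finger_gap: 0.002
```

Run:
```python
from h import *
s=arm.observe();print(s['clock'],s['ee_pos'],s['force'],s['finger_gap'])
r=arm.read_camera("wrist");cv2.imwrite("pics/w11.png",r["image"])
```

```text
21.65 [0.53867596 0.12239901 0.12732229] [0.66067215 0.29188157 0.70902571] 0.0019100053260545384
```

View pics/w11.png

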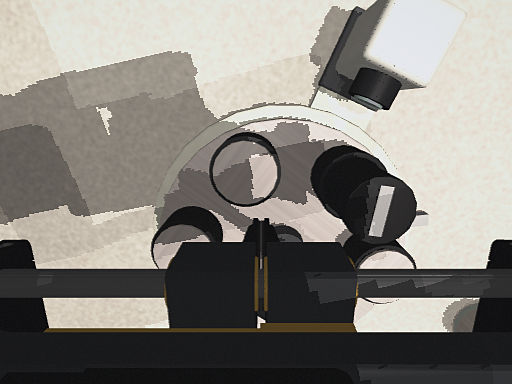

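>>> apply_moves(commands=[[0,0,0,0,0,0,0],[0,0,0,0,0,0,0],[0,0,0,0,0,0,0],[0,0,0,0,0,0,0],[0,0,0,-30,0,0,0],[0,0,0,-80,0,0,0],[0,0,0,-120,0,0,0],[0,-240,0,-120,0,0,0],[0,-240,0,-120,0,0,0],[0,-240,0,-120,0,0,0],[0,-240,0,-120,0,0,0],[0,-240,0,-120,0,0,0],[0,-240,0,-120,0,0,0]])

```text
clock: 23.32
ee_pos: [0.4909, -0.1124, 0.2474]
orientation: [3.142, -0.0, 1.367]
force: [-0.5, -0.5, 0.5]
finger_gap: 0.004
```

Run:
```python
from h import *
s=arm.observe();print(s['clock'],s['ee_pos'],s['force'],s['finger_gap'])
t=arm.read_camera("top");crop(t["image"],100,100,350,280,3,"t12.png")
sd=arm.read_camera("side");crop(sd["image"],130,130,370,380,2.4,"s12.png") if 0 else crop(sd["image"],130,130,360,370,2,"s12.png")
H=np.array([.548,.064]);a=np.radians(54.8);M=H+.085*np.array([np.cos(a),np.sin(a)]);print(M,proj(t,np.array([*M,.13])),proj(sd,np.array([*M,.13])))
```

```text
23.325 [ 0.49089437 -0.11240925  0.24744956] [-0.54031828 -0.50644098  0.46268727] 0.004066494128676445
[0.59699675 0.13345732] [159.5624095  174.43671171] [221.63955844 267.27544265]
```

View pics/t12.png

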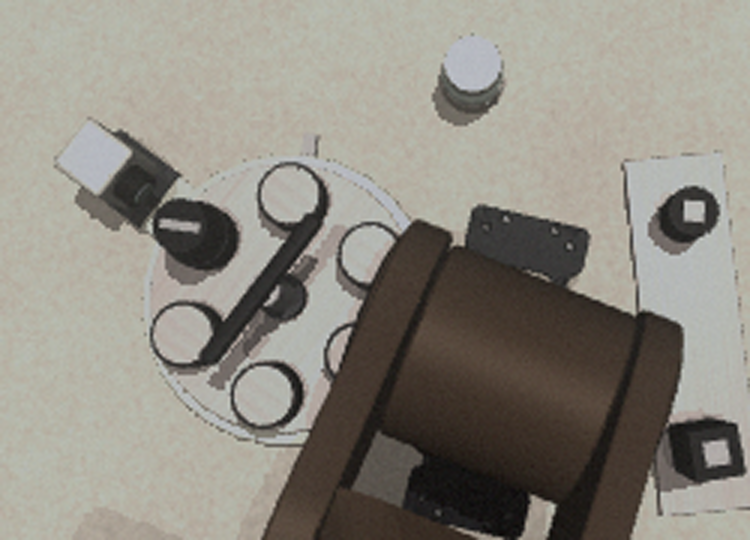

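View pics/s12.png

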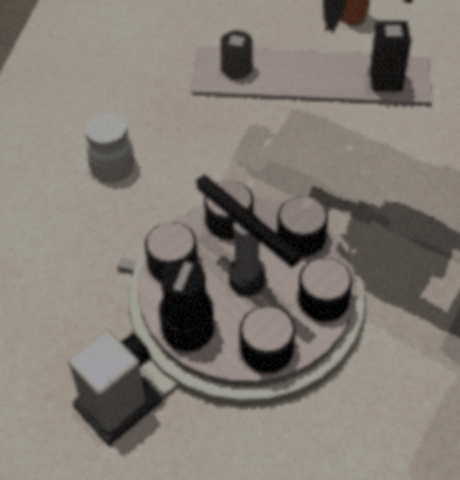

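Run:
```python
from h import *
t=arm.read_camera("top")
k=[onz(t,(100+u/3-.3,100+v/3-.3),.151) for u,v in((208,357),(318,216))]
d=k[0]-k[1];print(np.linalg.norm(d),"rotor deg",np.degrees(np.arctan2(d[1],d[0]))-84.8)
m=onz(t,(100+178/3-.3,100+228/3-.3),.130)[:2];H=(k[0]+k[1])[:2]/2;e=m-H;print("mount angle",np.degrees(np.arctan2(e[1],e[0]))+5.2,np.hypot(*e))
print(arm.close_job())
```

```text
0.1368570727944903 rotor deg 59.25121794983367
mount angle 63.1723815193507 0.08607993928009698
the job is handed in; nothing more can be done
None
```

The specimen mount is fully home in the open pocket, and the carousel is turned one click towards the camera, so the mount now stands in front of the lens. I handed the job in at about 23 s of the 72 s allowed, with the arm clear of everything. The hand-in gives no verdict.

- **Loading:** The wrist camera showed the key at about 22° and the strip at about −56° in the world frame. I turned the mount about 78° in the air, and it dropped over the key without any searching twist. It stopped on the cup floor at the expected height with a light contact force. After release, the side view put its top at 130 mm, which means fully home; stopped on the key it would be 11 mm higher.
- **Turning:** I pushed the bar's left end with closed fingers. The first pass went over the bar with no contact, so I came back 22 mm lower and pushed again. It needed 8–10 N and the force fell away as the carousel snapped over.
- **Last checks:** In the top view the bar has turned 59.3°. The mount's top measures 63°, coarser because it was read from the image by hand, and about 86 mm from the axis. The two figures differ by a few degrees but both fit one click of 60°. The last pictures show the short mount, the square mount and the jar where they started.
- **Disagreement:** The fingertips seemed to reach less far ahead of the tool point than the stated 11 mm. That would explain the missed first push.

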